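# Clamp the butter tub in the portioning stand

### The job

Push the lidded tub along the rails of the portioning stand until it is fully home against the end stop; then push the black-knobbed clamp lever over past its centre so that it snaps across and its pad presses on the tub's lid. Only push: never pick the tub up or lift it off the bed, and leave the other things on the table where they are.

Things in the scene. Friction and masses are not known exactly. Their poses are not given: they have to be found in the camera images.
- stand: Fixed aluminium portioning stand. Origin on the table; +x: way the tub is pushed (away from robot), +y: side with the clamp lever, z up. Bed x -180 to 90 mm, y -60 to 60, top z = 12. Two white rails along x, inner faces y = +-45, tops z = 34, open at the -x end. End stop face x = 70, top z = 46.
- stand_stop (a point): Middle of the end stop's face at bed height (x = 70, y = 0, z = 12 mm in the stand's frame). A tub fully home touches it: tub centre then at x = 18 mm in the stand's frame, near lid edge at x = -37 mm.
- tub_center (a point): Centre of the loose lidded tub (white, grey lid), half-way up its 55 mm height, 39.5 mm above the table. It stands on the bed between the rails, 3 mm play each side, 35 to 75 mm short of the stop at the start. About 0.45 kg; slides at roughly 2 to 6 N. Mass and friction vary.
- tub: The same tub; origin at the centre of its underside, on the bed 12 mm above the table; axes as the stand's. Its box is 104 (x) by 84 (y) by 47 mm; the lid above is 110 by 90 by 8 mm, overhanging 3 mm all round.
- lever_knob (a point): Centre of the black ball knob, 28 mm across, on the 90 mm long, 12 mm thick handle of the clamp lever. In the stand's frame: x = 35 mm; open (start) y = 137, z = 159 mm; dead centre y = 85, z = 175 mm; closed about y = 35, z = 160 mm.
- lever_pivot (a point): Pivot of the clamp lever, at x = 35, y = 85, z = 85 mm in the stand's frame; its axis runs along the stand's x. The fixed tower around it spans x 13 to 57, y 72 to 98 mm and is 100 mm high.
- clamp_lever (a joint): Clamp lever angle, rad. 0: open, handle leaning 35 degrees out to the stand's +y, padded arm raised. Grows as the handle is pushed inwards over the tub (stand's -y). Sprung to both ends, dead centre 0.61 (handle upright); past it the lever snaps over and the pad lands on a home tub's lid at about 1.20 (1.26 if nothing is there). Needs 2 to 3 N at the knob at first, falling to nothing at centre.
- squeeze_bottle: Bystander, loose: yellow squeeze bottle with a red cap, 54 mm across, 150 mm tall, standing beside the stand; origin at the centre of its underside.
- steel_cup: Bystander, loose: open steel cup, 68 mm across, 55 mm tall, beside the stand on the lever's side, nearer the robot; origin at the centre of its underside.
- spice_jar: Bystander, loose: small glass jar with black cap, 48 mm across, 75 mm tall, beside the stand opposite the lever; origin at the centre of its underside.
- butter_block: Bystander, loose: pale yellow butter block 120 x 60 x 35 mm, lying on the table off to the right; origin at the centre of its underside.
- basket: Bystander, loose: black open basket 160 x 220 x 60 mm, on the table off to the left; origin at the centre of its underside.
- scraper: Bystander, loose: spatula lying on the table off to the left; origin in its handle line on the table.
- bowl: Bystander, loose: white bowl, 140 mm across, 60 mm tall, off to the right; origin at the centre of its underside.
Things that resemble listed ones, but are neither listed nor needed, are in the scene too. What is meant by the tub is not purple, and is the smaller of those in its own colour.

How it is judged:
On the way, in this order (a step that is already met when the one before it is completed fails the run):
1. the tub is home against the end stop while the clamp lever is still open (x of tub_center in the frame of stand between 0.014 and 0.022 m and value of joint clamp_lever below 0.45 rad), for 0.2 s.
2. the lever has snapped over past centre onto the tub's lid (x of tub_center in the frame of stand between 0.014 and 0.022 m and value of joint clamp_lever above 1.14 rad), for 0.2 s.
At the end, for the whole second after the job is handed in: The tub stands flat on the bed between the rails, within 4 mm of fully home against the end stop, at rest; the clamp lever is in its closed position (1.14 to 1.24 rad) with its pad pressing on the lid by more than 0.8 N (all of step 2 and y of tub_center in the frame of stand between -0.006 and 0.006 m and angle between tub_center's own z axis and vertical below 0.05 rad and z of tub_center in the frame of stand below 0.043 m and value of joint clamp_lever below 1.24 rad and contact force between clamp_lever and tub above 0.8 N and linear speed of tub below 0.02 m/s); the robot touches nothing.
It fails at once if the tub is lifted more than 10 mm off the bed or tipped by more than 0.2 rad (z of tub_center in the frame of stand above 0.0495 m or angle between tub_center's own z axis and vertical above 0.2 rad).
It fails at once if a bystander is moved by more than 30 mm (distance of any of squeeze_bottle, steel_cup, spice_jar, butter_block, basket, scraper, bowl from where it was at the start of the episode above 0.03 m).
It also fails if it takes over 43 s, if anything falls off the work surface, if the arm or the gripper's body presses on something with over 40 N, if the wrist force passes 120 N, or if a joint passes its speed limit or range.

### The arm

A 7-joint arm with a two-finger parallel gripper is mounted at the origin on the work surface. World frame = base frame: x ahead of the robot, y to its left, z up, the work surface at z = 0. Lengths are in m, angles in rad, forces in N, time in s.
With the tool pointing down it reaches from about 0.375 to 0.925 m from the base axis. Payload 3.1 kg.
Tool frame: the origin (TCP) lies at the very end of the fingers, on their centre line; the grasp point (between the pads) lies 19 mm behind it; z points along the fingers, y is the direction in which the jaws open and shut (so a half turn about z gives the same grasp; the last joint's range is limited). The gripper opens to 85 mm and grips with 20 to 120 N. Pads are 22 mm wide; open, the fingers measure 114 mm over their backs; the gripper's body (76 mm by 85 mm) begins 54 mm behind the grasp point. The pads swing forward as they close: fully open they stand 13 mm farther back than shut.
Start: joints at [-1.429, 0.383, 0.044, 1.598, -0.018, 1.161, -0.05], TCP at [0.154, 0.631, 0.231] pointing down, gripper open.
Joint ranges: [-2.61, 2.61], [-0.41, 2.15], [-1.48, 1.57], [0, 2.5], [-1.57, 4.71], [0.05, 1.97], [-2.85, 2.85]. Speed limits (rad/s): [2.79, 2.79, 3.14, 3.14, 3.14, 3.14, 3.14].

### API

Orientations are given as a unit quaternion [x, y, z, w].
In Python, from cell import robot, imaging, workorder, spotter gives the robot as it stands.
- The arm moves only by the shell command python3 -m crank 'ROWS' [FORCE]. ROWS is JSON, one flat list of numbers, 5 for each row, row after row: the shift along the tool's x, y, z in m, then the turn about the tool's z in degrees, then the closure in counts, from 0 (fully open) to 255 (shut). A call has exactly 8 rows; each row is the pose to reach, as a shift and turn from the pose commanded when the call began, along the tool's axes at that moment; what a row does not reach only later rows make up. A row lasts 1/12 s, in which the tool goes at most 41.7 mm and 7.16 degrees, less where a joint would pass 70% of its speed; a pose out of reach is approached as far as the arm can. A call with a gripper value outside its range is refused whole. The fingers move at their own pace and stop on an object; FORCE is the grip in N (left out, the last holds). Time passes only in rows, so rows that repeat a pose let the fingers close, or fill a call up. It gives the time, the measured TCP pose, the force and the opening at its end, in the units of the state.
- robot.get_obs(): the state, without advancing time (a new reading comes with each control period).
- imaging.capture(name): name is "side" or "top"; returns the picture (384x512x3 uint8, red, green, blue); there is no depth.
- imaging.get_calibration(name): a dict with "intrinsics" (3x3 intrinsics, pixels), "world_to_cam" (4x4, takes a point from world to camera coordinates). Camera axes: x right, y down, z forward; pixel columns grow to the right and rows downward; lengths in m; the calibration is good to about 2 mm. A picture is of the moment at which its call begins. get_calibration takes no time and is no camera call.
- workorder.hand_in(): hands the job in, once; it reports no verdict.
Trained networks look in the newest picture that a camera, given by its name, has taken for a name from the list of things; names that differ only in an ending like _2 or _b are one class to them, and where a whole thing is asked for, a point or a joint stands for the part that bears it (a point fixed in the world has none). Each returns a list of dicts, best first, with "p" (0 to 1); they miss things now and then, are a little off and sometimes report something else, mostly with a low value. They report only what shows in the picture. A call takes as long as a camera call. They do not tell look-alikes from the thing itself.
- spotter.find_in(camera, target): "xy" ([column, row] in pixels, amid what is visible of it).
- spotter.tip_of(camera, target): "xy" ([column, row] in pixels: a listed point, or the origin of a listed thing).
The state is a dict: "clock": time; "qpos": joint angles; "qd": joint speeds; "joint_torque": joint torques, N m; "eef_pos": TCP position; "eef_rot": TCP orientation; "force": force on the tool from outside, world axes, zero at the start; "torque": the same for the moment, N m; "finger_gap": finger opening in m.
Only numpy, scipy, OpenCV 4.12 (cv2) and the standard library are available. Lean on these libraries where they do the work, as an engineer would, in place of code of your own. Each camera call takes 0.05 s, during which the arm holds its last target. There are 200 camera calls.

## Working session

There is one attempt and no reset: what is moved stays moved. The work goes in short steps, Python scripts to look and compute and a shell command to move; the robot and the scene stay as the last step left them, time stands still between calls to the robot, and variables do not carry over. Pictures are saved under pics/ and viewed, about 8 in all and at most 12, crops included, and the job is handed in when it is done.

```bash
mkdir -p pics; ls
cat > h.py <<'E'
import numpy as np, cv2
from cell import robot, imaging, workorder, spotter
def cal(c):
    d=imaging.get_calibration(c); K=np.array(d["intrinsics"]); T=np.array(d["world_to_cam"]); return K,T
def proj(c,P):
    K,T=cal(c); P=np.atleast_2d(P); q=(T[:3,:3]@P.T+T[:3,3:]).T@K.T; return q[:,:2]/q[:,2:]
def tri(a,b):
    P=[K@T[:3] for K,T in map(cal,("side","top"))]
    X=cv2.triangulatePoints(P[0],P[1],np.array(a,float).reshape(2,1),np.array(b,float).reshape(2,1))[:,0]; return X[:3]/X[3]
def atz(c,xy,z):
    K,T=cal(c); d=T[:3,:3].T@np.linalg.inv(K)@[*xy,1]; o=-T[:3,:3].T@T[:3,3]; return o+d*(z-o[2])/d[2]
def snap(c,name):
    im=imaging.capture(c); cv2.imwrite(f"pics/{name}.png",im[:,:,::-1]); return im
E
python3 - <<'E'
from h import *
np.set_printoptions(precision=3,suppress=True)
o=robot.get_obs(); print({k:np.round(v,3) for k,v in o.items()})
a=snap("side","s0");b=snap("top","t0")
for c in ("side","top"):
    K,T=cal(c); print(c,K[0,0],-T[:3,:3].T@T[:3,3])
    for n in ("stand_stop","tub_center","lever_knob","lever_pivot","stand","tub"):
        print(c,n,[(np.round(d["xy"],1).tolist(),round(d["p"],2)) for d in spotter.tip_of(c,n)][:4])
E
```

```text
pics
{'clock': np.float64(0.0), 'qpos': array([-1.429,  0.384,  0.044,  1.6  , -0.018,  1.161, -0.05 ]), 'qd': array([-0.   ,  0.   , -0.002, -0.   , -0.   , -0.002,  0.001]), 'joint_torque': array([ -0.001, -43.347,   1.024, -24.951,   0.011,   0.011,   0.   ]), 'eef_pos': array([0.154, 0.63 , 0.23 ]), 'eef_rot': array([ 0.12 ,  0.993, -0.001, -0.   ]), 'force': array([-0.042, -0.443, -0.085]), 'torque': array([-0.032, -0.   ,  0.03 ]), 'finger_gap': np.float64(0.085)}
side 457.4864574219116 [-0.137 -0.885  1.218]
side stand_stop [([269.2, 173.6], 0.76)]
side tub_center [([323.0, 224.7], 0.98), ([246.1, 182.8], 0.97), ([281.3, 201.1], 0.73)]
side lever_knob [([231.9, 136.4], 0.53)]
side lever_pivot [([244.4, 155.5], 0.97)]
side stand [([254.4, 188.9], 0.55)]
side tub [([253.3, 255.5], 0.88), ([246.9, 189.7], 0.73), ([322.2, 230.4], 0.61)]
top 443.67552041942605 [ 0.244 -0.005  1.616]
top stand_stop [([235.1, 149.3], 0.83)]
top tub_center [([327.7, 150.2], 0.92), ([237.5, 174.7], 0.8)]
top lever_knob [([195.1, 158.0], 0.44)]
top lever_pivot [([211.3, 160.1], 0.81), ([234.1, 149.7], 0.69)]
top stand [([242.0, 167.3], 0.6)]
top tub [([319.8, 147.8], 0.97), ([240.5, 174.4], 0.86)]
```

```bash
python3 -c "
import cv2,numpy as np
cv2.imwrite('pics/both0.png',cv2.resize(np.vstack([cv2.imread('pics/s0.png'),cv2.imread('pics/t0.png')]),None,fx=.78,fy=.78))"
```

```text
(no output)
```

View pics/both0.png

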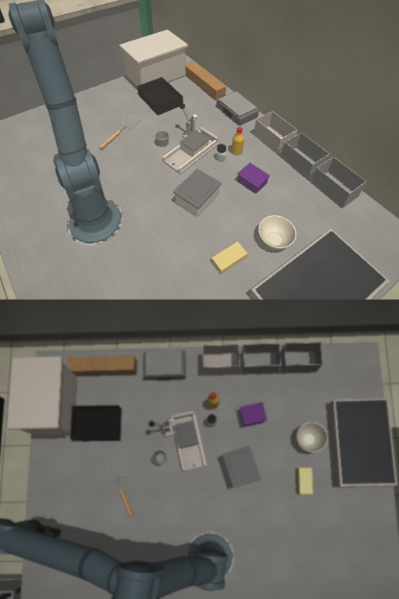

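The stand is near side (246,190) and top (241,180). The grey-lidded tub sits between its rails. The larger grey tub and the purple one are decoys. Next I zoom in and triangulate.

Run:
```python
from h import *
np.set_printoptions(precision=4,suppress=True)
for n,a,b in (("stop",(269.2,173.6),(235.1,149.3)),("tubc",(246.1,182.8),(237.5,174.7)),("knob",(231.9,136.4),(195.1,158)),("piv",(244.4,155.5),(211.3,160.1)),("stand",(254.4,188.9),(242,167.3))): print(n,tri(a,b))
for c in ("side","top"):
  for n in ("steel_cup","spice_jar","squeeze_bottle"):
    print(c,n,[(np.round(d["xy"],1).tolist(),round(d["p"],2),atz(c,d["xy"],0)[:2]) for d in spotter.tip_of(c,n)][:2])
s=cv2.imread('pics/s0.png')[120:230,190:330]; t=cv2.imread('pics/t0.png')[110:230,170:310]
f=lambda i:cv2.resize(i,(700//1,int(700*i.shape[0]/i.shape[1])),interpolation=cv2.INTER_CUBIC)
cv2.imwrite('pics/s0z.png',f(s));cv2.imwrite('pics/t0z.png',f(t))
```

```text
stop [0.6476 0.1074 0.0271]
tubc [0.5435 0.1012 0.0435]
knob [0.5795 0.2383 0.1545]
piv [0.5928 0.1888 0.0879]
stand [0.5756 0.0882 0.0049]
side steel_cup [([209.6, 180.2], 0.72, array([0.4606, 0.2301]))]
side spice_jar [([281.6, 201.9], 0.73, array([ 0.6159, -0.0178])), ([207.2, 130.9], 0.45, array([0.6113, 0.4949]))]
side squeeze_bottle [([301.6, 193.3], 0.84, array([ 0.7038, -0.026 ]))]
top steel_cup [([203.9, 201.9], 0.84, array([0.4548, 0.228 ]))]
top spice_jar [([272.7, 159.5], 0.61, array([ 0.6085, -0.0287]))]
top squeeze_bottle [([272.1, 137.5], 0.83, array([ 0.6931, -0.0285]))]
```

View pics/s0z.png

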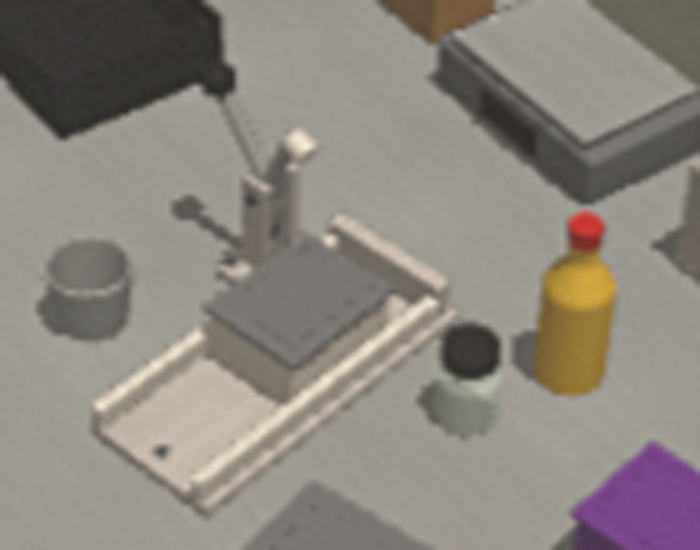

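View pics/t0z.png

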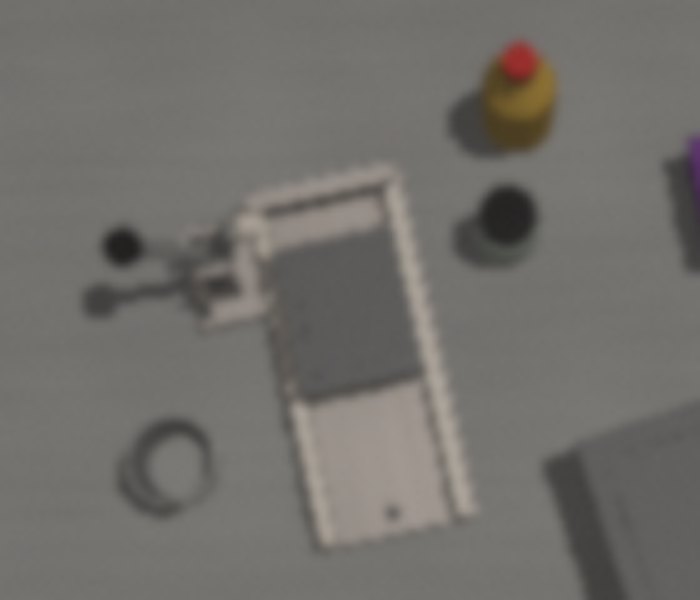

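Views: the knob is at side (233.6,136) and top (194.4,159.4). The lever leans left and is open, and the tub is short of the stop. The cup is on the lever side. I'll fit the stand pose to all these cues.

```bash
cat > fit.py <<'E'
from h import *
from scipy.optimize import least_squares
np.set_printoptions(precision=4,suppress=True)
obs=[("side",(35,137,159),(233.4,136)),("top",(35,137,159),(194.5,159)),("side",(35,85,85),(244.4,155.5)),("top",(35,85,85),(211.3,160.1)),
("side",(70,0,12),(269.2,173.6)),("top",(70,0,12),(235.1,149.3)),("top",(-180,60,6),(234,219.4)),("top",(-180,-60,12),(265,213)),("side",(-180,-60,0),(231,222.2)),("side",(-180,60,6),(209.4,206)),("top",(90,-60,46),(249,143.2))]
def W(p,s): s=np.atleast_2d(s)/1000; c,n=np.cos(p[2]),np.sin(p[2]); return np.c_[p[0]+c*s[:,0]-n*s[:,1],p[1]+n*s[:,0]+c*s[:,1],s[:,2]]
def r(p): return np.ravel([proj(c,W(p,s))[0]-xy for c,s,xy in obs])
f=least_squares(r,[.58,.09,.2],loss="soft_l1"); p=f.x
np.save("p.npy",p)
if __name__=="__main__":
    print(p,np.degrees(p[2])); print(r(p).reshape(-1,2))
    for n,s in (("knob",(35,137,159)),("tower",(35,85,100)),("home",(18,0,39.5))): print(n,W(p,s))
    t=tri((246.1,182.8),(237.5,174.7)); c,s=np.cos(p[2]),np.sin(p[2]); d=t[:2]-p[:2]; print("tub in stand",c*d[0]+s*d[1],-s*d[0]+c*d[1])
    # near lid edge in top: crop (300,403),(425,375)
    for q in ((230,190.6),(255,185)):
        g=atz("top",q,.063); d=g[:2]-p[:2]; print("lid near",c*d[0]+s*d[1],-s*d[0]+c*d[1])
    o=robot.get_obs()
    from scipy.spatial.transform import Rotation as R
    Rm=R.from_quat(o["eef_rot"]).as_matrix(); print(Rm)
    # wanted tool: z down, yaw: tool y along stand y
    for lab,s in (("behind tub",(-110,0,35)),):
        print(lab,W(p,s), Rm.T@(W(p,s)[0]-o["eef_pos"]))
E
python3 fit.py
```

```text
[0.5752 0.097  0.2031] 11.636747267291224
[[ 0.4461 -1.0946]
 [-0.3549 -0.3663]
 [-0.2216  0.9078]
 [ 0.6658 -0.0293]
 [-2.45    2.9262]
 [-0.2328  1.0993]
 [-0.6108  0.2366]
 [ 0.5515 -0.8321]
 [ 0.7713  0.965 ]
 [-1.3093 -1.3074]
 [ 0.0577 -3.8455]]
knob [[0.5818 0.2383 0.159 ]]
tower [[0.5923 0.1874 0.1   ]]
home [[0.5928 0.1007 0.0395]]
tub in stand -0.03016835188710276 0.01046720783233494
lid near -0.08241999835995567 0.04671777936370265
lid near -0.08257687525377781 -0.04413537015362467
[[-0.9714  0.2375  0.    ]
 [ 0.2375  0.9714  0.    ]
 [-0.      0.     -1.    ]]
behind tub [[0.4674 0.0749 0.035 ]] [-0.4362 -0.4663  0.1963]
```

```bash
python3 -m crank '[-0.027,-0.029,0,0,255,-0.054,-0.058,0,0,255,-0.081,-0.088,0,0,255,-0.108,-0.117,0,0,255,-0.135,-0.146,0,0,255,-0.162,-0.175,0,0,255,-0.189,-0.204,0,0,255,-0.216,-0.234,0,0,255]' 30
python3 -m crank '[-0.027,-0.029,0,-7,255,-0.054,-0.058,0,-14,255,-0.081,-0.088,0,-21,255,-0.108,-0.117,0,-25.4,255,-0.135,-0.146,0,-25.4,255,-0.162,-0.175,0,-25.4,255,-0.189,-0.204,0,-25.4,255,-0.216,-0.233,0,-25.4,255]'
cat > st.py <<'E'
from h import *
np.set_printoptions(precision=4,suppress=True)
p=np.load("p.npy"); o=robot.get_obs(); c,s=np.cos(p[2]),np.sin(p[2])
S=np.array([[c,s,0],[-s,c,0],[0,0,1]])
from scipy.spatial.transform import Rotation as R
Rm=R.from_quat(o["eef_rot"]).as_matrix()
print("t",round(float(o["clock"]),2),"stand pos mm",1000*(S@(o["eef_pos"]-[p[0],p[1],0])),"F stand",S@(o["force"]),"gap",o["finger_gap"]); print("tool axes in stand (cols)",(S@Rm).round(3).tolist())
E
python3 st.py
```

```text
clock: 1.67
eef_pos: [0.3094, 0.3512, 0.2316]
eef_rot: [0.119, 0.993, 0.0, 0.0]
force: [0.8, 1.7, -0.3]
finger_gap: 0.0004
clock: 2.33
eef_pos: [0.4626, 0.0756, 0.2318]
eef_rot: [-0.102, 0.995, 0.001, 0.001]
force: [0.6, 0.4, -0.8]
finger_gap: -0.0
t 2.33 stand pos mm [-114.5933    1.6868  231.8288] F stand [ 0.6268  0.2891 -0.7707] gap -3.489071159724336e-05
tool axes in stand (cols) [[-1.0, -0.001, 0.001], [-0.001, 1.0, 0.001], [-0.001, 0.001, -1.0]]
```

```bash
python3 -m crank '[0,0,0.03,0,255,0,0,0.06,0,255,0,-0.002,0.09,0,255,0,-0.002,0.12,0,255,0,-0.002,0.15,0,255,0,-0.002,0.17,0,255,0,-0.002,0.187,0,255,0,-0.002,0.187,0,255]'
python3 st.py
python3 -m crank '[-0.005,0,0,0,255,-0.01,0,0,0,255,-0.015,0,0,0,255,-0.02,0,0,0,255,-0.024,0,0,0,255,-0.028,0,0,0,255,-0.032,0,0,0,255,-0.036,0,0,0,255]'
python3 - <<'E'
from h import *
s=snap("side","s1")[120:230,190:330]; t=snap("top","t1")[110:230,170:310]
f=lambda i:cv2.resize(i,(560,440))
cv2.imwrite("pics/z1.png",np.hstack([f(s)[:,:400,::-1],f(t)[:,80:480,::-1]]))
E
python3 st.py
```

```text
clock: 3.0
eef_pos: [0.4592, 0.0748, 0.0413]
eef_rot: [-0.102, 0.995, -0.001, -0.003]
force: [0.2, 0.3, 0.3]
finger_gap: -0.0001
t 3.0 stand pos mm [-118.0102    1.6202   41.3189] F stand [0.2577 0.2892 0.2538] gap -0.00013812520520192244
tool axes in stand (cols) [[-1.0, -0.001, -0.007], [-0.001, 1.0, -0.001], [0.007, -0.001, -1.0]]
clock: 3.67
eef_pos: [0.4933, 0.0819, 0.0436]
eef_rot: [-0.102, 0.995, 0.0, -0.005]
force: [-7.3, -1.0, 5.1]
finger_gap: 0.0001
t 3.77 stand pos mm [-80.7853   1.6045  43.7147] F stand [-2.7274  1.4663 -1.3935] gap 0.00025319113088070866
tool axes in stand (cols) [[-1.0, -0.0, -0.004], [-0.0, 1.0, 0.0], [0.004, 0.0, -1.0]]
```

View pics/z1.png

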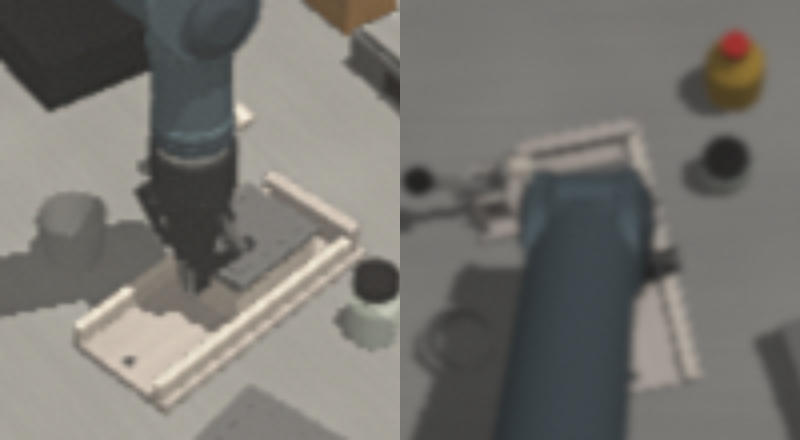

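The fingers touch the tub's lid edge at about 3–7 N, and the tub is still flat. I'll carry on to just short of home.

```bash
python3 -m crank '[-0.004,0,0,0,255,-0.008,0,0,0,255,-0.012,0,0,0,255,-0.016,0,0,0,255,-0.02,0,0,0,255,-0.023,0,0,0,255,-0.026,0,0,0,255,-0.028,0,0,0,255]'
python3 st.py
python3 -m crank '[-0.001,0,0,0,255,-0.002,0,0,0,255,-0.003,0,0,0,255,-0.004,0,0,0,255,-0.005,0,0,0,255,-0.005,0,0,0,255,-0.005,0,0,0,255,-0.005,0,0,0,255]'
python3 st.py
```

```text
clock: 4.43
eef_pos: [0.5253, 0.0885, 0.0442]
eef_rot: [-0.102, 0.995, -0.0, 0.0]
force: [-1.4, -0.4, -1.1]
finger_gap: 0.0003
t 4.43 stand pos mm [-50.5195   1.6961  44.1858] F stand [-1.4677 -0.1217 -1.0649] gap 0.0002541228509564706
tool axes in stand (cols) [[-1.0, -0.001, 0.0], [-0.001, 1.0, -0.0], [-0.0, -0.0, -1.0]]
clock: 5.1
eef_pos: [0.5265, 0.089, 0.0436]
eef_rot: [-0.102, 0.995, 0.0, -0.003]
force: [-7.6, -0.7, 1.7]
finger_gap: 0.0002
t 5.1 stand pos mm [-49.225    1.9578  43.5969] F stand [-7.5447  0.8152  1.736 ] gap 0.0002490302814191815
tool axes in stand (cols) [[-1.0, -0.0, -0.007], [-0.0, 1.0, 0.001], [0.007, 0.001, -1.0]]
```

```bash
python3 -m crank '[-0.001,0,0,0,255,-0.002,0,0,0,255,-0.003,0,0,0,255,-0.004,0,0,0,255,-0.005,0,0,0,255,-0.006,0,0,0,255,-0.006,0,0,0,255,-0.006,0,0,0,255]'
python3 st.py
python3 - <<'E'
from h import *
f=lambda i:cv2.resize(i[120:230,190:330],(700,550),interpolation=cv2.INTER_CUBIC)
cv2.imwrite("pics/z2.png",f(snap("side","s2"))[:,:,::-1])
E
```

```text
clock: 5.77
eef_pos: [0.5264, 0.089, 0.0434]
eef_rot: [-0.101, 0.995, 0.001, -0.01]
force: [-20.4, -3.2, 15.8]
finger_gap: -0.0
t 5.77 stand pos mm [-49.3611   1.9832  43.3889] F stand [-20.632    0.9971  15.7719] gap -3.186068287095621e-05
tool axes in stand (cols) [[-1.0, 0.0, -0.02], [0.0, 1.0, 0.003], [0.02, 0.003, -1.0]]
```

View pics/z2.png

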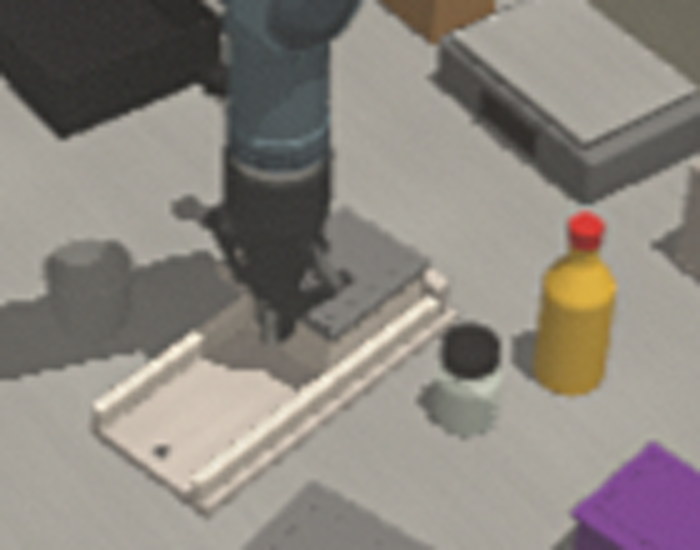

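The tub is home: the force rose to 20 N with no further motion, and the lid is at the stop in the picture. Now I back off, rise, and go outside the knob.

```bash
python3 -m crank '[0.02,0,0,0,255,0.04,0,0,0,255,0.045,0,-0.03,0,255,0.045,0,-0.07,0,255,0.045,0,-0.11,0,255,0.045,0,-0.15,0,255,0.045,0,-0.19,0,255,0.045,0,-0.2,0,255]'
python3 -m crank '[-0.015,0.03,0,0,255,-0.03,0.06,0,0,255,-0.045,0.09,0,0,255,-0.065,0.12,0,0,255,-0.085,0.15,0,0,255,-0.105,0.175,0,0,255,-0.12,0.19,0,0,255,-0.12,0.19,0,0,255]'
python3 st.py
python3 - <<'E'
from h import *
from fit import W
p=np.load("p.npy")
for c in ("side","top"):
    im=snap(c,c[0]+"3")
    print(c,"pred",proj(c,W(p,(35,137,159))),[(np.round(d["xy"],1).tolist(),round(d["p"],2)) for d in spotter.tip_of(c,"lever_knob")],"tub pred",proj(c,W(p,(18,0,39.5))),[(np.round(d["xy"],1).tolist(),round(d["p"],2)) for d in spotter.tip_of(c,"tub_center")])
E
```

```text
clock: 6.48
eef_pos: [0.4984, 0.0825, 0.2531]
eef_rot: [-0.101, 0.995, 0.003, 0.009]
force: [0.8, -0.2, -0.5]
finger_gap: 0.0002
clock: 7.15
eef_pos: [0.5728, 0.2997, 0.2446]
eef_rot: [-0.105, 0.994, 0.002, 0.003]
force: [-0.1, 0.4, 0.1]
finger_gap: -0.0003
t 7.15 stand pos mm [ 38.6113 198.9133 244.6176] F stand [-0.0444  0.369   0.1099] gap -0.0002847309121248192
tool axes in stand (cols) [[-1.0, -0.008, 0.007], [-0.008, 1.0, 0.004], [-0.007, 0.003, -1.0]]
side pred [[233.8461 134.9054]] [([231.7, 134.8], 0.61)] tub pred [[257.6347 178.2014]] [([256.3, 177.7], 0.88), ([323.4, 225.4], 0.69), ([252.9, 244.8], 0.58)]
top pred [[194.1451 158.6337]] [([193.7, 155.8], 0.68), ([388.0, 231.2], 0.68), ([237.6, 152.8], 0.38)] tub pred [[237.3182 162.143 ]] [([327.3, 147.5], 0.87), ([238.2, 161.9], 0.7), ([208.0, 203.8], 0.46)]
```

```bash
python3 -m crank '[0,0,0.02,0,255,0,0,0.04,0,255,0,0,0.06,0,255,0,0,0.08,0,255,0,0,0.09,0,255,0,0,0.09,0,255,0,0,0.09,0,255,0,0,0.09,0,255]'
python3 st.py
python3 -m crank '[0,-0.005,0,0,255,0,-0.01,0,0,255,0,-0.015,0,0,255,0,-0.02,0,0,255,0,-0.025,0,0,255,0,-0.03,0,0,255,0,-0.035,0,0,255,0,-0.04,0,0,255]'
python3 st.py
python3 - <<'E'
from h import *
f=lambda i:cv2.resize(i[100:210,190:330],(700,550),interpolation=cv2.INTER_CUBIC)
cv2.imwrite("pics/z4.png",f(snap("side","s4"))[:,:,::-1])
E
```

```text
clock: 8.12
eef_pos: [0.5719, 0.2919, 0.1559]
eef_rot: [-0.101, 0.995, 0.001, 0.001]
force: [0.6, 0.2, 0.3]
finger_gap: -0.0
t 8.12 stand pos mm [ 36.0813 191.5093 155.8756] F stand [0.5893 0.0441 0.3027] gap -9.994190573029715e-07
tool axes in stand (cols) [[-1.0, 0.0, 0.003], [0.0, 1.0, 0.001], [-0.003, 0.001, -1.0]]
clock: 8.78
eef_pos: [0.5774, 0.2614, 0.1571]
eef_rot: [-0.104, 0.995, 0.006, 0.0]
force: [-8.5, 12.4, 12.7]
finger_gap: 0.0002
t 8.78 stand pos mm [ 35.3817 160.5639 157.1401] F stand [-5.839  13.8471 12.6849] gap 0.00020629353675608597
tool axes in stand (cols) [[-1.0, -0.005, 0.001], [-0.005, 1.0, 0.013], [-0.001, 0.013, -1.0]]
```

View pics/z4.png

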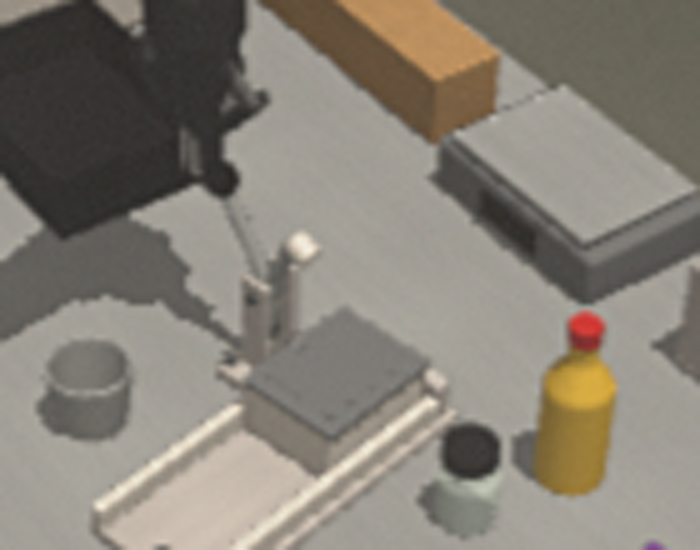

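Picture: the finger is against the black knob at crop (220,180), and the tub is home. Pushing through centre.

```bash
python3 -m crank '[0,-0.005,0.002,0,255,0,-0.01,0.004,0,255,0,-0.015,0.005,0,255,0,-0.02,0.005,0,255,0,-0.025,0.005,0,255,0,-0.03,0.005,0,255,0,-0.035,0.005,0,255,0,-0.04,0.005,0,255]'
python3 st.py
python3 -m crank '[0,-0.004,0,0,255,0,-0.008,0,0,255,0,-0.012,0,0,255,0,-0.016,0,0,255,0,-0.02,0,0,255,0,-0.02,0,0,255,0,-0.02,0,0,255,0,-0.02,0,0,255]'
python3 st.py
python3 - <<'E'
from h import *
f=lambda i:cv2.resize(i[100:210,190:330],(700,550),interpolation=cv2.INTER_CUBIC)
cv2.imwrite("pics/z5.png",f(snap("side","s5"))[:,:,::-1])
E
```

```text
clock: 9.5
eef_pos: [0.5808, 0.2478, 0.1649]
eef_rot: [-0.111, 0.993, 0.024, -0.001]
force: [-32.9, 29.8, 61.8]
finger_gap: -0.0
t 9.5 stand pos mm [ 35.9438 146.5215 164.8743] F stand [-26.2359  35.8246  61.8053] gap -2.4337808327126934e-05
tool axes in stand (cols) [[-1.0, -0.02, 0.002], [-0.02, 0.999, 0.047], [-0.003, 0.047, -0.999]]
clock: 10.17
eef_pos: [0.5903, 0.1917, 0.1475]
eef_rot: [-0.1, 0.995, -0.001, -0.001]
force: [0.6, 0.2, 0.2]
finger_gap: -0.0003
t 10.17 stand pos mm [ 33.93    89.6377 147.4946] F stand [0.6198 0.0411 0.158 ] gap -0.00029350718716519256
tool axes in stand (cols) [[-1.0, 0.003, -0.003], [0.003, 1.0, -0.002], [0.003, -0.002, -1.0]]
```

View pics/z5.png

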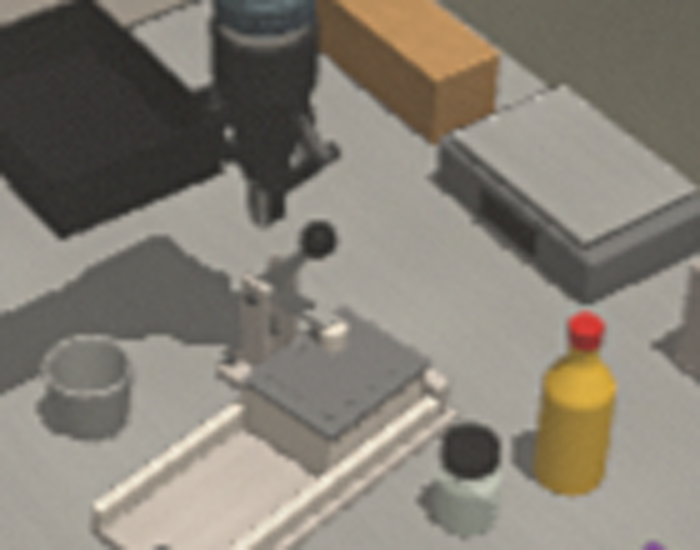

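The lever snapped over: the knob is now at crop (318,240) and the pad is on the lid at (335,330). Retreating outwards and up, then checking.

```bash
python3 -m crank '[0,0.02,0,0,255,0,0.05,0,0,255,0,0.07,-0.03,0,255,0,0.08,-0.06,0,255,0,0.08,-0.1,0,255,0,0.08,-0.13,0,255,0,0.08,-0.13,0,255,0,0.08,-0.13,0,255]'
python3 st.py
python3 - <<'E'
from h import *
from fit import W
p=np.load("p.npy"); v=[]
for c in ("side","top"):
    im=snap(c,c[0]+"6"); v.append(cv2.resize(im[110:220,190:300],(400,400)))
    print(c,"knob closed pred",proj(c,W(p,(35,35,160))),[(np.round(d["xy"],1).tolist(),round(d["p"],2)) for d in spotter.tip_of(c,"lever_knob")][:3],"tub pred",proj(c,W(p,(18,0,39.5))),[(np.round(d["xy"],1).tolist(),round(d["p"],2)) for d in spotter.tip_of(c,"tub_center")][:3])
cv2.imwrite("pics/z6.png",np.hstack(v)[:,:,::-1])
E
```

```text
clock: 10.88
eef_pos: [0.5765, 0.2725, 0.2815]
eef_rot: [-0.101, 0.995, 0.001, 0.002]
force: [0.0, -0.1, -0.5]
finger_gap: -0.0003
t 10.88 stand pos mm [ 36.6719 171.5433 281.4597] F stand [-0.0121 -0.1401 -0.5   ] gap -0.0002514357002116842
tool axes in stand (cols) [[-1.0, 0.0, 0.004], [0.0, 1.0, 0.001], [-0.004, 0.001, -1.0]]
side knob closed pred [[254.0871 146.9445]] [([252.4, 146.9], 0.53)] tub pred [[257.6347 178.2014]] [([253.9, 243.7], 0.96), ([323.4, 226.8], 0.87), ([255.8, 177.7], 0.76)]
top knob closed pred [[223.6485 151.9362]] [([222.9, 149.4], 0.53)] tub pred [[237.3182 162.143 ]] [([329.1, 148.8], 0.89), ([234.9, 161.4], 0.81)]
```

View pics/z6.png

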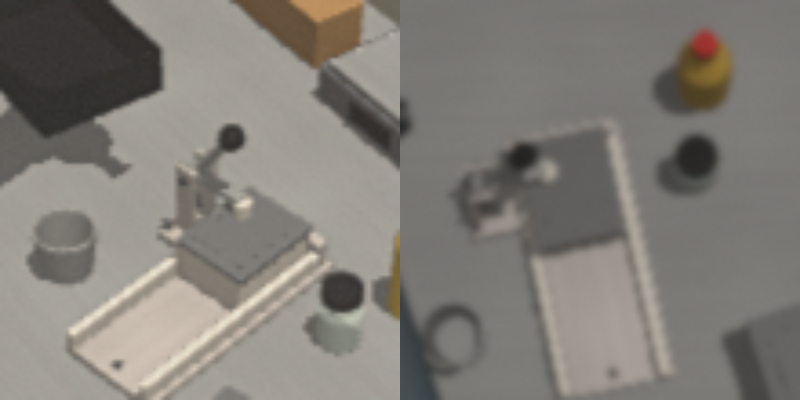

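The tub is flush with the stop, the knob is at its closed position, the pad is on the lid, and the neighbours are in place. Handing in.

```bash
python3 -c "
from h import *
p=np.load('p.npy');c,s=np.cos(p[2]),np.sin(p[2])
for q in ((227.1,179.2),(252.6,175.1)):
    d=atz('top',q,.063)[:2]-p[:2]; print('near lid x',c*d[0]+s*d[1])
print(workorder.hand_in())"
```

```text
near lid x -0.03994271764520842
near lid x -0.04577336410891805
the job is handed in; nothing more can be done
None
```

I pushed the tub home against the end stop with closed fingers. I then pushed the black knob past dead centre so the lever snapped over onto the lid, withdrew the arm and handed in at about 11 s. No verdict is reported.

**Checks that agree**
- **Tub home:** when I pushed further, the force rose to about 20 N and the tub did not move. In the last pictures there is no visible gap at the stop, and the detected tub centre is within about 2.5 px of the position predicted for home.
- **Lever closed:** the knob is within about 3 px of its predicted closed position, and the pad is seen on the lid.
- **Surroundings:** the cup, jar and bottle look unmoved, and the arm is clear of everything, with wrist force near 0.

**Checks that disagree or fall short**
- **Lid edge:** reading the lid's near edge by eye from the top picture put it at x = -40 to -46 mm, where home is -37 mm. I put this down to the coarse, blurred crop and the 2–3 px stand fit, because the other checks point to home. I did not measure it again.
- **Lever push force:** the wrist force peaked at about 76 N in the readings, well above the expected 2–3 N. That is below the 120 N limit, but the fingertip evidently caught on the knob. I assumed the 40 N limit does not cover the fingers.
- **Pad force:** I could not measure how hard the pad presses on the lid.

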